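# Clear the lens slide and feed it three clicks

## Robot

A 6-joint arm with a two-finger parallel gripper is mounted at the origin on the work surface; the furniture and walls round the work are solid. World frame = base frame: x ahead of the robot, y to its left, z up, the work surface at z = 0. Lengths are in m, angles in degrees, forces in N, time in s.
With the tool pointing down it reaches from about 0.4 to 0.825 m from the base axis. Payload 7 kg.
Tool frame: the origin (TCP) lies between the finger pads; the fingertips stand 22 mm ahead of it and the grasp point (between the pads) lies 3 mm ahead of it; z points along the fingers, y is the line along which they close (so a half turn about z gives the same grasp; the last joint's range is limited). The gripper opens to 88 mm and grips with 3 to 60 N. Pads are 19 mm wide; open, the fingers measure 130 mm over their backs; the gripper's body (78 mm by 193 mm) begins 47 mm behind the grasp point.
Start: joints at [92.309, 20.546, 0.682, 0, -70.136, -16.507], TCP at [0.166, 0.654, 0.222] pointing down, gripper open.
Joint ranges: [-176.03, 176.03], [-82.01, 121.73], [-58.28, 71.71], [-173.87, 95.51], [-174.79, -0.11], [-173.66, 173.66]. Speed limits (degrees/s): [136.94, 136.94, 172.46, 180, 180, 180].

## Interface

Orientations are given as [roll, pitch, yaw] about the fixed x, y, z axes, in that order (R = Rz(yaw) Ry(pitch) Rx(roll)).
In Python, from plant import ctrl gives the robot as it stands.
- The arm moves only by the tool apply_moves, never from a script. Its argument "targets" is a list of rows, each an object with "travel": the shift along the tool's x, y, z in mm, a list of three; "roll": the turn about the tool's z in degrees; "jaw": the finger opening in mm, from 0 to 87.6. In form: [{"travel": [tx, ty, tz], "roll": roll, "jaw": jaw}, ...]. A call has 1 to 10 rows; each row shifts and turns the commanded pose from where the row before left it, along the tool's axes as they then stand; what a row does not reach is not made up. A row lasts 1/10 s, in which the tool goes at most 50 mm and 8.59 degrees, less where a joint would pass 70% of its speed; a pose out of reach is approached as far as the arm can. A call with a gripper value outside its range is refused whole. The fingers move at their own pace and stop on an object; the grip force is fixed at half the most. Time passes only in rows, so rows that do not move let the fingers close. It gives the time, the measured TCP pose, the force, the opening and the grip force at its end, in the units of the state.
- ctrl.get_obs(): the state, without advancing time (a new reading comes with each control period).
- ctrl.snapshot(name): name is "scene" or "side" or "wrist"; returns the picture (480x640x3 uint8, red, green, blue); there is no depth.
- ctrl.calibration(name): a dict with "K" (3x3 intrinsics, pixels), "extrinsics" (4x4, takes a point from camera to world coordinates); the wrist camera has in their place "hand_eye" (4x4, takes a point from camera to tool coordinates, whose origin is the TCP and whose axes are the flange's). Camera axes: x right, y down, z forward; pixel columns grow to the right and rows downward; lengths in m; the calibration is good to about 2 mm. A picture is of the moment at which its call begins: read the wrist's pose just before it. calibration takes no time and is no camera call.
- ctrl.close_job(): hands the job in; it is judged then, once.
The state is a dict: "clock": time; "joint_pos": joint angles; "qvel": joint speeds; "tau": joint torques, N m; "tool_pos": TCP position; "orientation": TCP orientation; "force": force on the tool from outside, world axes, zero at the start; "moment": the same for the moment, N m; "opening": finger opening in m; "gripper_force": force on a finger pad.
Only numpy, scipy, OpenCV 4.12 (cv2) and the standard library are available. Lean on these libraries where they do the work, as an engineer would, in place of code of your own. Each camera call takes 0.05 s, during which the arm holds its last target. There are 200 camera calls.

## Task

Pick up the slotted aluminium block and use it as a scraper to sweep all three brass chips off the lens slide's bed onto the bench, then set the block down on the bench. After that take the red knob of the click lever, swing the lever exactly three clicks away from its stop (feel them; never go on to a fourth), and finish while still holding the knob at the third click, because the lever springs back when let go. Leave the mirror mount, the white lens box and the solder reel where they are.

Things in the scene. Friction and masses are not known exactly. Their poses are not given: they have to be found in the camera images.
- lens_slide: Fixed aluminium lens slide; bed plate 140 (x) by 310 (y) mm, top 22 mm above the bench. Origin on the bench; the bed spans x -70..70, y -150..160 mm of it; x points away from the robot, y left at yaw 0. y -148..-138: end stop, 22 mm above the bed. y 33..71: black carriage with lens tube, top 64 mm above the bench, moves 6.3 mm to -y per click. y 80..155: grey housing, ratchet disc, lever.
- bed_centre (a point): Middle of the clear part of the bed (140 mm along x by 160 mm along y), on its top face, 22 mm above the bench; axes parallel to the lens slide's. The long edges, 70 mm away at -x and +x, are open: chips can be swept off the front or the back.
- scraper_block: Loose sawn piece of slotted aluminium profile, 25 mm (its x) by 85 mm (its y, long) by 25 mm high, 55 g, lying on the bench to the right of the slide. Origin at the centre of its underside.
- chip_a: Loose brass chip 16 x 12 x 7 mm, on the clear part of the bed within 35 mm of bed_centre along x and y; origin at the centre of its underside.
- chip_b: Loose brass chip 14 x 14 x 7 mm, likewise; origin at the centre of its underside.
- chip_c: Loose brass chip 18 x 11 x 7 mm, likewise; origin at the centre of its underside.
- lever_pivot (a point): Point on the lever's vertical axis, 95 mm above the bench (the height of knob_grip).
- knob_grip (a point): Grip point on the axis of the upright red knob at the lever's end, 95 mm above the bench, 100 mm from the lever's axis. The knob is a round post, 22 mm diameter, 70 to 114 mm above the bench; the lever arm under it is 14 mm wide. At its stop the lever points to 155 degrees in the slide's frame (towards the robot and a little left); advancing swings it to the right, counter-clockwise from above.
- click_lever: The whole click lever (steel ratchet disc, arm and red knob); origin on the lever's vertical axis at bench height, turning with the lever.
- lever_angle (a joint): Lever angle, rad: 0 at its stop, grows as it advances. A click every 12 degrees (0.209 rad, 21 mm at the knob), the third at 0.628; end at 1.15. A spring pushes back at the knob, 4 N at the stop, 5.7 N at click 3, and returns it to 0 if let go. Leaving a notch the resistance is about 2 N more, fades to 2 N less as the plunger passes a pin, and jumps up again in the next notch: the click.
- mirror_mount: Bystander: black mirror mount, 37 x 50 x 74 mm, on the bench in front of the slide, to the left; origin at its underside.
- lens_box: Bystander: round cream-white lens box, 41 mm diameter, 20 mm high, on the bench in front of the slide, to the right; origin at its underside.
- solder_reel: Bystander: blue and white solder reel, 52 x 59 x 36 mm, on the bench to the left; origin at its underside.
Things that resemble listed ones, but are neither listed nor needed, are in the scene too. Of the things like the scraper_block, leave any that is green, orange or pink; of the rest the larger one is meant.

How it is judged (in metres and radians):
On the way, in this order (a step that is already met when the one before it is completed fails the run):
1. the block is lifted in the fingers, the lever still at its stop (contact force between the fingers and scraper_block above 1 N and height (world z) of scraper_block above 0.012 m and value of joint lever_angle below 0.1 rad), for 0.1 s.
2. all three chips are off the bed while the block is still held and the lever is at its stop (contact force between the fingers and scraper_block above 1 N and value of joint lever_angle below 0.1 rad and height (world z) of each of chip_a, chip_b, chip_c below 0.017 m), for 0.1 s.
3. the block lies released on the bench, the lever still at its stop (contact force between the fingers and scraper_block below 0.1 N and height (world z) of scraper_block below 0.018 m and value of joint lever_angle below 0.1 rad), for 0.2 s.
At the end, for the whole second after the job is handed in: The lever stands still at the third click (0.54 to 0.715 rad) with the fingers pressing on the lever by more than 1 N and the block not leaning on it; the three chips are on the bench (origins below 17 mm), and the block lies released and at rest on the bench (origin below 18 mm) (value of joint lever_angle between 0.54 and 0.715 rad and velocity of joint lever_angle between -0.1 and 0.1 rad/s and contact force between the fingers and click_lever above 1 N and contact force between scraper_block and click_lever below 0.1 N and contact force between the fingers and scraper_block below 0.1 N and height (world z) of scraper_block below 0.018 m and height (world z) of each of chip_a, chip_b, chip_c below 0.017 m and linear speed of scraper_block below 0.02 m/s); the arm keeps its last pose, push and grip.
It fails at once if the lever goes past the third click towards a fourth (over 0.8 rad) (value of joint lever_angle above 0.8 rad).
It fails at once if the mirror mount is moved by more than 20 mm (distance of mirror_mount from where it was at the start of the episode above 0.02 m).
It fails at once if the lens box is moved by more than 20 mm (distance of lens_box from where it was at the start of the episode above 0.02 m).
It fails at once if the solder reel is moved by more than 20 mm (distance of solder_reel from where it was at the start of the episode above 0.02 m).
It also fails if it takes over 72 s, if anything falls off the work surface, if the arm or the gripper's body presses on something with over 40 N, if the wrist force passes 120 N, or if a joint passes its speed limit or range.

## Working session

There is one attempt and no reset: what is moved stays moved. The work goes in short steps, Python scripts to look and compute and a tool call to move; the robot and the scene stay as the last step left them, time stands still between calls to the robot, and variables do not carry over. Pictures are saved under pics/ and viewed, at most 10 in all, crops included, and the job is handed in when it is done.

Besides the shell and the picture viewer there is one more tool, called after "Request:" by a JSON object that holds its "fn" and its "kwargs", one argument or row to a line. apply_moves: Moves the arm, as the interface text tells. Its arguments: {"type":"object","properties":{"targets":{"type":"array","items":{"type":"object","properties":{"travel":{"type":"array","items":{"type":"number"}},"roll":{"type":"number"},"jaw":{"type":"number"}}}}},"required":["targets"]}

```bash
mkdir -p pics; python3 - <<'E'
from plant import ctrl
import cv2,numpy as np
o=ctrl.get_obs();print(o)
for n in("scene","side"):
    im=ctrl.snapshot(n);cv2.imwrite(f"pics/{n}0.png",im[:,:,::-1])
    c=ctrl.calibration(n);print(n,np.round(c["K"],1).tolist(),np.round(c["extrinsics"],3).tolist())
print(np.round(ctrl.calibration("wrist")["hand_eye"],4).tolist())
E
```

```text
{'clock': 0.0, 'joint_pos': array([ 9.23084844e+01,  2.05905159e+01,  6.36616932e-01, -2.10919341e-02,
       -7.01332294e+01, -1.65072096e+01]), 'qvel': array([ 0.03316918,  0.01110634,  0.02131564,  0.00700227, -0.02315227,
        0.04546591]), 'tau': array([ 1.57304448e-04, -5.82718956e+01,  2.93048841e+01,  6.99746355e+00,
        6.73916191e-03, -1.53012897e-04]), 'tool_pos': array([0.16546153, 0.65393315, 0.22105158]), 'orientation': array([ 1.79910828e+02, -5.74804717e-03, -1.42059036e+01]), 'force': array([-0.36416159, -0.40905974, -0.20554888]), 'moment': array([0.00147644, 0.01640068, 0.00434845]), 'gripper_force': 0.0, 'opening': 0.08709133905228131}
scene [[471.5, 0.0, 319.1], [0.0, 471.5, 234.1], [0.0, 0.0, 1.0]] [[0.676, -0.523, 0.52, -0.212], [-0.737, -0.472, 0.484, -0.757], [-0.008, -0.71, -0.704, 1.069], [0.0, 0.0, 0.0, 1.0]]
side [[484.3, 0.0, 317.8], [0.0, 484.3, 233.2], [0.0, 0.0, 1.0]] [[-0.947, -0.207, 0.246, 0.095], [-0.321, 0.574, -0.753, 1.228], [0.015, -0.792, -0.61, 1.15], [0.0, 0.0, 0.0, 1.0]]
[[-0.0008, -0.9527, -0.3039, 0.0828], [1.0, -0.0007, -0.0006, 0.0002], [0.0004, -0.3039, 0.9527, -0.1622], [0.0, 0.0, 0.0, 1.0]]
```

View pics/scene0.png

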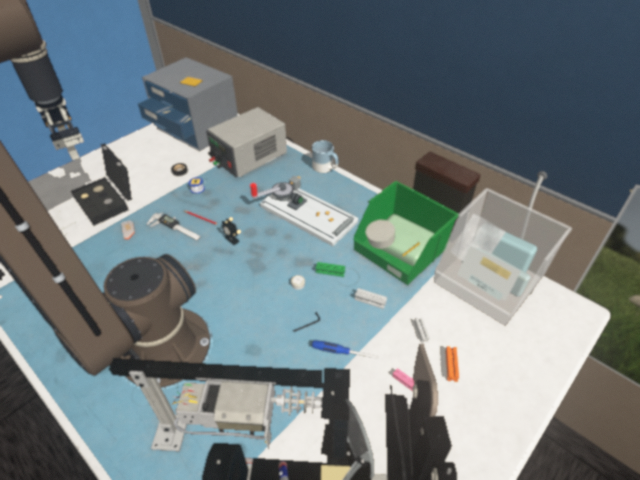

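View pics/side0.png

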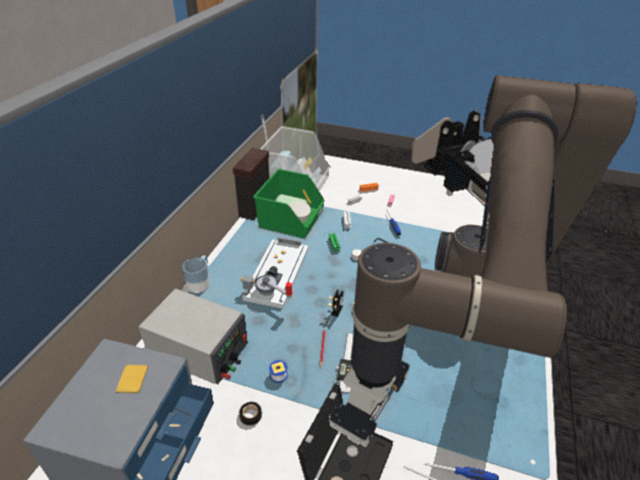

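The scene view shows the slide around (310,212), chips (325,215), red knob (254,189), silver blocks at (370,297) and (420,329), the box at (298,282) and the mirror mount at (230,230). The side view shows the slide around (278,270) and the knob at (289,288).

```bash
cat > h.py <<'E'
import numpy as np,cv2
from scipy.spatial.transform import Rotation as R
from plant import ctrl
def ext(n,o=None):
    c=ctrl.calibration(n)
    if n!="wrist": return c["K"],c["extrinsics"]
    T=np.eye(4);T[:3,:3]=R.from_euler("xyz",o["orientation"],degrees=True).as_matrix();T[:3,3]=o["tool_pos"]
    return c["K"],T@c["hand_eye"]
def ray(K,E,uv,z):
    d=E[:3,:3]@np.linalg.inv(K)@[uv[0],uv[1],1]
    return E[:3,3]+d*(z-E[2,3])/d[2]
def proj(K,E,p):
    q=K@(E[:3,:3].T@(np.array(p)-E[:3,3]));return q[:2]/q[2]
def mask(im,lo,hi):
    return cv2.inRange(cv2.cvtColor(im,cv2.COLOR_RGB2HSV),np.array(lo),np.array(hi))
def world2tool(o,v):
    return R.from_euler("xyz",o["orientation"],degrees=True).inv().apply(v)*1000
E
python3 - <<'E'
from h import *
K,E=ext("scene")
for n,uv,z in [("blkL",(356,294),.02),("blkR",(385,300),.02),("smallL",(415,320),.02),("smallR",(425,339),.02),("chips",(325,215),.029),("knob",(254,185),.11),("pivot",(289,190),.06),("box",(298,282),.02),("mirror",(231,235),.03),("slidefront",(257,207),.022),("slideR",(333,239),.022),("slideBR",(356,217),.022),("greenbinFront",(408,278),0),("greenbinL",(355,243),0)]:
    print(n,ray(K,E,uv,z).round(3))
K,E=ext("side")
for n,uv,z in [("blk",(347,220),.02),("small",(355,199),.02),("knob",(289,284),.11),("chips",(281,257),.029)]:
    print(n,ray(K,E,uv,z).round(3))
E
```

```text
blkL [ 0.456 -0.273  0.02 ]
blkR [ 0.493 -0.346  0.02 ]
smallL [ 0.494 -0.445  0.02 ]
smallR [ 0.462 -0.498  0.02 ]
chips [0.634 0.004 0.029]
knob [0.521 0.211 0.11 ]
pivot [0.62  0.154 0.06 ]
box [ 0.378 -0.123  0.02 ]
mirror [0.367 0.159 0.03 ]
slidefront [0.516 0.205 0.022]
slideR [ 0.574 -0.084  0.022]
slideBR [ 0.7   -0.073  0.022]
greenbinFront [ 0.617 -0.34   0.   ]
greenbinL [ 0.623 -0.133  0.   ]
blk [ 0.47  -0.289  0.02 ]
small [ 0.479 -0.446  0.02 ]
knob [0.516 0.217 0.11 ]
chips [0.626 0.019 0.029]
```

Request:
{"fn": "apply_moves", "kwargs": {
  "targets": [
    {"travel":[0,0,-5],"roll":-7.1,"jaw":87},
    {"travel":[0,0,-5],"roll":-7.1,"jaw":87},
    {"travel":[29,36.5,-5],"roll":0,"jaw":87},
    {"travel":[29,36.5,-5],"roll":0,"jaw":87},
    {"travel":[29,36.5,-5],"roll":0,"jaw":87},
    {"travel":[29,36.5,-5],"roll":0,"jaw":87},
    {"travel":[29,36.5,0],"roll":0,"jaw":87},
    {"travel":[29,36.5,0],"roll":0,"jaw":87},
    {"travel":[29,36.5,0],"roll":0,"jaw":87},
    {"travel":[29,36.5,0],"roll":0,"jaw":87}
  ]
}}

```text
clock: 1.1
tool_pos: [0.3982, 0.3606, 0.2519]
orientation: [180.0, 0.0, 0.0]
force: [1.3, 1.5, 0.4]
opening: 0.0867
gripper_force: 0.0
```

Request:
{"fn": "apply_moves", "kwargs": {
  "targets": [
    {"travel":[29,36.5,0],"roll":0,"jaw":87},
    {"travel":[29,36.5,0],"roll":0,"jaw":87},
    {"travel":[29,36.5,0],"roll":0,"jaw":87},
    {"travel":[29,36.5,0],"roll":0,"jaw":87},
    {"travel":[29,36.5,0],"roll":0,"jaw":87},
    {"travel":[29,36.5,0],"roll":0,"jaw":87},
    {"travel":[29,36.5,0],"roll":0,"jaw":87},
    {"travel":[29,36.5,0],"roll":0,"jaw":87},
    {"travel":[0,0,0],"roll":0,"jaw":87},
    {"travel":[0,0,0],"roll":0,"jaw":87}
  ]
}}

```text
clock: 2.1
tool_pos: [0.6297, 0.0691, 0.2508]
orientation: [180.0, 0.1, -0.2]
force: [-0.2, 0.5, -0.2]
opening: 0.0872
gripper_force: 0.0
```

```bash
python3 - <<'E'
from h import *
o=ctrl.get_obs();print({k:np.round(o[k],3).tolist() for k in("clock","tool_pos","orientation","joint_pos")})
im=ctrl.snapshot("wrist");cv2.imwrite("pics/w1.png",im[:,:,::-1]);np.savez("w1.npz",p=o["tool_pos"],r=o["orientation"])
print(ctrl.calibration("wrist")["K"])
E
```

```text
{'clock': 2.1, 'tool_pos': [0.63, 0.069, 0.251], 'orientation': [179.973, 0.101, -0.15], 'joint_pos': [23.877, 15.802, -2.31, -0.018, -71.991, 65.979]}
[[340.24342112   0.         319.63535069]
 [  0.         340.24342112 244.53706305]
 [  0.           0.           1.        ]]
```

View pics/w1.png

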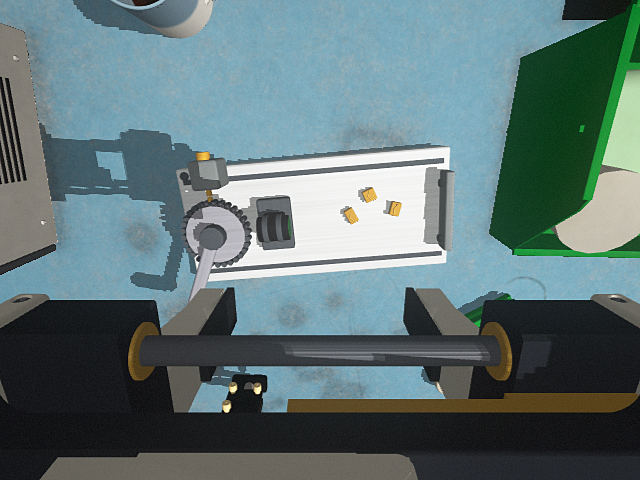

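The wrist view shows the bed with corners near (450,146), (446,263) and (178,169). The chips are at (350,215), (369,195) and (394,209), the carriage is at (275,222), and the pivot is at about (212,236).

```bash
python3 - <<'E'
from h import *
d=np.load("w1.npz");o=dict(tool_pos=d["p"],orientation=d["r"]);K,E=ext("wrist",o)
im=cv2.imread("pics/w1.png")[:,:,::-1]
# slide front/back edges by mask of bright low-saturation
m=mask(im,(0,0,185),(179,25,255));m[:140]=0;m[285:]=0;m[:,:170]=0;m[:,470:]=0
def edge(cols,top):
    P=[]
    for c in cols:
        r=np.where(m[:,c])[0]
        P.append(ray(K,E,(c,r.min()-.5 if top else r.max()+.5),.022)[:2])
    P=np.array(P);v=cv2.fitLine(P.astype(np.float32),cv2.DIST_HUBER,0,1e-4,1e-4).ravel();return v
b=edge(range(260,440,5),True);f=edge(range(300,440,5),False)
for e in(b,f): print(e.round(4),np.degrees(np.arctan2(e[1],e[0])).round(2))
for uv in [(450,146),(446,263),(178,169)]: print(uv,ray(K,E,uv,.022).round(4))
m2=mask(im,(10,100,120),(30,255,255));m2[:150]=0;m2[240:]=0;m2[:,:320]=0;m2[:,420:]=0
for c in cv2.findContours(m2,0,2)[0]:
    if cv2.contourArea(c)>30:
        r=cv2.minAreaRect(c);print("chip",np.round(r[0],1),np.round(r[1],1),ray(K,E,r[0],.027).round(4))
print("pivot",ray(K,E,(212,236),.08).round(4),"car",ray(K,E,(275,222),.05))
# knob from scene+side
Z=[]
for n in("scene","side"):
    s=cv2.imread(f"pics/{n}0.png")[:,:,::-1];m=mask(s,(0,150,120),(6,255,255))|mask(s,(174,150,120),(179,255,255))
    Kn,En=ext(n)
    for c in cv2.findContours(m,0,2)[0]:
        if cv2.contourArea(c)>15:
            u=cv2.boundingRect(c);ce=(u[0]+(u[2]-1)/2,u[1]+(u[3]-1)/2);print(n,u,ray(Kn,En,ce,.092).round(4))
E
```

```text
[ 0.0806 -0.9967  0.6918  0.038 ] -85.38
[ 0.0794 -0.9968  0.5557  0.0103] -85.45
(450, 146) [ 0.701  -0.0752  0.022 ]
(446, 263) [ 0.5629 -0.086   0.022 ]
(178, 169) [0.6772 0.2283 0.022 ]
chip [350.8 215.6] [14.3  8.9] [0.624  0.0329 0.027 ]
chip [395.  208.5] [ 9.5 13.6] [ 0.6322 -0.0178  0.027 ]
chip [369.2 194.8] [11.4 11.8] [0.6481 0.0125 0.027 ]
pivot [0.6154 0.1788 0.08  ] car [0.62237487 0.11798015 0.05      ]
scene (251, 184, 6, 12) [0.5179 0.2129 0.092 ]
side (286, 282, 6, 13) [0.5179 0.217  0.092 ]
```

Request:
{"fn": "apply_moves", "kwargs": {
  "targets": [
    {"travel":[-18,42,0],"roll":0,"jaw":87},
    {"travel":[-18,42,0],"roll":0,"jaw":87},
    {"travel":[-18,42,0],"roll":0,"jaw":87},
    {"travel":[-18,42,0],"roll":0,"jaw":87},
    {"travel":[-18,42,0],"roll":0,"jaw":87},
    {"travel":[-18,42,0],"roll":0,"jaw":87},
    {"travel":[-18,42,0],"roll":0,"jaw":87},
    {"travel":[-18,42,0],"roll":0,"jaw":87},
    {"travel":[-18,42,0],"roll":0,"jaw":87},
    {"travel":[0,0,0],"roll":7.9,"jaw":87}
  ]
}}

```text
clock: 3.15
tool_pos: [0.4656, -0.3099, 0.2522]
orientation: [180.0, 0.0, -7.9]
force: [0.2, 1.2, 0.8]
opening: 0.0871
gripper_force: 0.0
```

Request:
{"fn": "apply_moves", "kwargs": {
  "targets": [
    {"travel":[0,0,0],"roll":7.9,"jaw":87},
    {"travel":[0,0,0],"roll":7.9,"jaw":87},
    {"travel":[0,0,0],"roll":7.9,"jaw":87},
    {"travel":[0,0,0],"roll":7.9,"jaw":87},
    {"travel":[0,0,0],"roll":7.9,"jaw":87},
    {"travel":[0,0,0],"roll":7.9,"jaw":87},
    {"travel":[0,0,0],"roll":7.9,"jaw":87},
    {"travel":[0,0,0],"roll":0,"jaw":87},
    {"travel":[0,0,0],"roll":0,"jaw":87},
    {"travel":[0,0,0],"roll":0,"jaw":87}
  ]
}}

```text
clock: 4.15
tool_pos: [0.4677, -0.307, 0.2521]
orientation: [-180.0, -0.0, -63.0]
force: [0.4, 0.3, -0.0]
opening: 0.0869
gripper_force: 0.0
```

```bash
python3 - <<'E'
from h import *
o=ctrl.get_obs();print({k:np.round(o[k],3).tolist() for k in("clock","tool_pos","orientation","joint_pos")})
im=ctrl.snapshot("wrist");cv2.imwrite("pics/w2.png",im[:,:,::-1])
K,E=ext("wrist",o)
m=mask(im,(0,0,110),(179,45,255));m[290:]=0
m=cv2.morphologyEx(m,cv2.MORPH_CLOSE,np.ones((9,9)))
for c in cv2.findContours(m,0,2)[0]:
    if 300<cv2.contourArea(c)<20000:
        r=cv2.minAreaRect(c);p=np.array([ray(K,E,q,.025) for q in cv2.boxPoints(r)])
        s=[np.linalg.norm(p[i+1]-p[i]) for i in(0,1)];L=p[1]-p[0] if s[0]>s[1] else p[2]-p[1]
        print(np.round(r[0],0),p.mean(0).round(4),np.round(s,4),np.degrees(np.arctan2(L[1],L[0])).round(1))
E
```

```text
{'clock': 4.15, 'tool_pos': [0.468, -0.307, 0.252], 'orientation': [-179.986, -0.009, -62.963], 'joint_pos': [-13.236, 8.602, -11.436, -0.002, -69.946, 40.274]}
[204. 233.] [ 0.5775 -0.2186  0.025 ] [0.1015 0.021 ] -91.5
[118. 230.] [ 0.6697 -0.1761  0.025 ] [0.1098 0.1096] -80.0
[314. 207.] [ 0.475  -0.3069  0.025 ] [0.0871 0.0248] -70.9
```

View pics/w2.png

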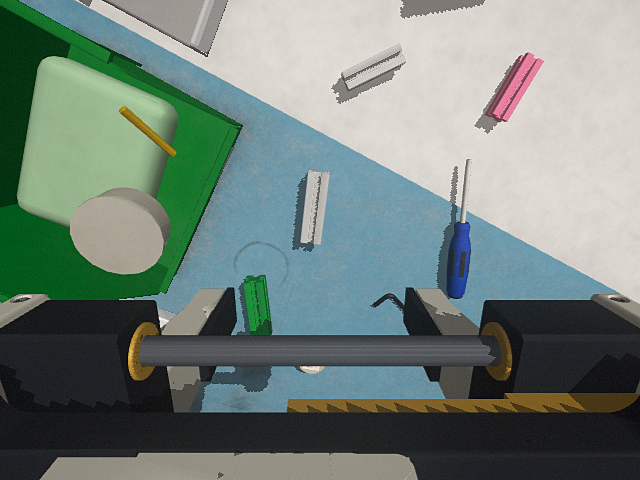

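The wrist view shows the silver block at (314,207), lying -71° with a top of 87×25 mm as expected. The smaller silver block is at (372,66), and the green bin's near rim runs from (240,127) to (165,295).

```bash
python3 - <<'E'
from h import *
o=ctrl.get_obs();K,E=ext("wrist",o)
c=np.array([.475,-.307]);a=np.radians(-70.9);xt=np.array([np.cos(a),np.sin(a)]);yt=np.array([np.sin(a),-np.cos(a)])
for z in(0,.05,.1):
    for uv in((240,127),(203,211),(165,295)):
        p=ray(K,E,uv,z)[:2];print(z,uv,p.round(3),"tool xy",((p-c)@xt).round(3),((p-c)@yt).round(3))
Ks,Es=ext("scene")
for z in(0,.05,.08,.1): print(z,[proj(Ks,Es,[*ray(K,E,uv,z)[:2],z]).round(0).tolist() for uv in((240,127),(165,295))])
E
python3 -c "
import cv2;i=cv2.imread('pics/scene0.png')[170:310,330:480];cv2.imwrite('pics/bin.png',cv2.resize(i,None,fx=4,fy=4))"
```

```text
0 (240, 127) [ 0.592 -0.348] tool xy 0.077 -0.097
0 (203, 211) [ 0.594 -0.236] tool xy -0.028 -0.136
0 (165, 295) [ 0.598 -0.106] tool xy -0.15 -0.182
0.05 (240, 127) [ 0.581 -0.352] tool xy 0.077 -0.086
0.05 (203, 211) [ 0.583 -0.254] tool xy -0.015 -0.12
0.05 (165, 295) [ 0.587 -0.139] tool xy -0.122 -0.161
0.1 (240, 127) [ 0.571 -0.356] tool xy 0.078 -0.074
0.1 (203, 211) [ 0.573 -0.271] tool xy -0.002 -0.104
0.1 (165, 295) [ 0.576 -0.172] tool xy -0.094 -0.139
0 [[405.0, 284.0], [343.0, 243.0]]
0.05 [[407.0, 276.0], [350.0, 239.0]]
0.08 [[407.0, 271.0], [354.0, 236.0]]
0.1 [[408.0, 267.0], [357.0, 234.0]]
```

View pics/bin.png

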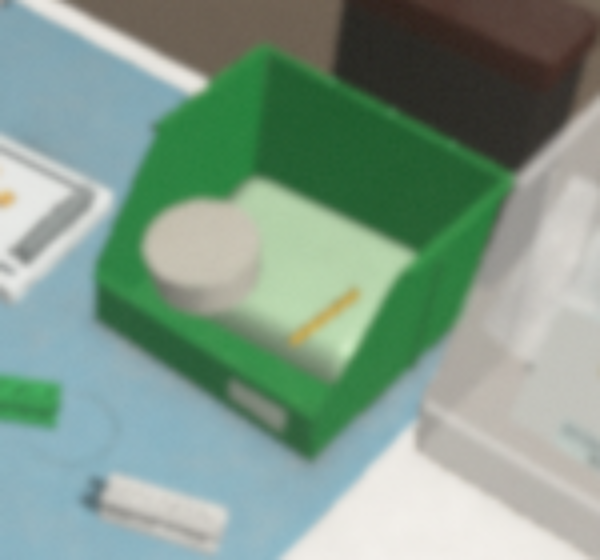

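The bin's front lip is only about 45–50 mm high, so the gripper body at about 70 mm clears it.

Request:
{"fn": "apply_moves", "kwargs": {
  "targets": [
    {"travel":[0,0,0],"roll":7.9,"jaw":60},
    {"travel":[2.4,-6.9,40],"roll":0,"jaw":60},
    {"travel":[0,0,40],"roll":0,"jaw":60},
    {"travel":[0,0,40],"roll":0,"jaw":60},
    {"travel":[0,0,40],"roll":0,"jaw":60},
    {"travel":[0,0,30],"roll":0,"jaw":60},
    {"travel":[0,0,20],"roll":0,"jaw":60},
    {"travel":[0,0,15],"roll":0,"jaw":60},
    {"travel":[0,0,0],"roll":0,"jaw":60},
    {"travel":[0,0,0],"roll":0,"jaw":40}
  ]
}}

```text
clock: 5.2
tool_pos: [0.4751, -0.3078, 0.0272]
orientation: [180.0, 0.0, -71.0]
force: [0.3, -0.2, 0.3]
opening: 0.0559
gripper_force: 0.0
```

Request:
{"fn": "apply_moves", "kwargs": {
  "targets": [
    {"travel":[0,0,0],"roll":0,"jaw":15},
    {"travel":[0,0,0],"roll":0,"jaw":15},
    {"travel":[0,0,0],"roll":0,"jaw":15},
    {"travel":[0,0,0],"roll":0,"jaw":15},
    {"travel":[0,0,0],"roll":0,"jaw":15}
  ]
}}

```text
clock: 5.7
tool_pos: [0.475, -0.3077, 0.0273]
orientation: [-180.0, -0.0, -71.1]
force: [-0.1, -0.3, -0.0]
opening: 0.0183
gripper_force: 0.0
```

Request:
{"fn": "apply_moves", "kwargs": {
  "targets": [
    {"travel":[0,0,0],"roll":0,"jaw":15},
    {"travel":[0,0,0],"roll":0,"jaw":15}
  ]
}}

```text
clock: 5.9
tool_pos: [0.4749, -0.3077, 0.027]
orientation: [180.0, 0.0, -71.1]
force: [-0.4, 0.1, -0.6]
opening: 0.0148
gripper_force: 0.0
```

```bash
python3 - <<'E'
from h import *
o=ctrl.get_obs();print(o["clock"],o["opening"],o["gripper_force"],o["joint_pos"])
im=ctrl.snapshot("wrist");cv2.imwrite("pics/w3.png",im[:,:,::-1])
E
```

```text
5.9 0.014834650969540238 0.0 [-1.31243085e+01  2.19680193e+01 -2.65140724e+01 -9.91092862e-04
 -4.15212404e+01  3.20239535e+01]
```

View pics/w3.png

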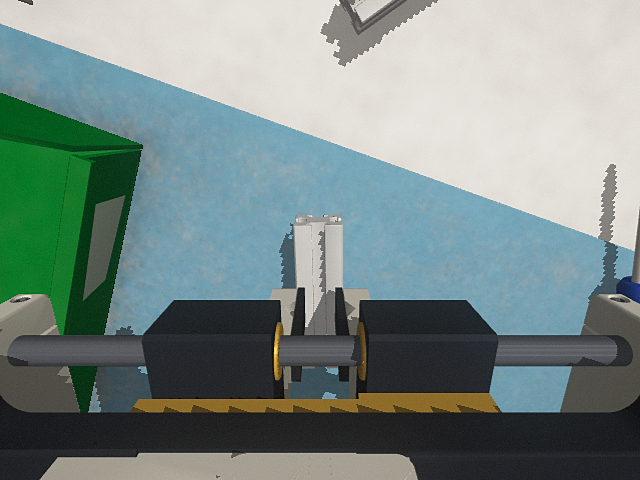

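The wrist view shows the block between the fingers, with its far end at rows 215–222, but the fingers read 15 mm with no force. I'll check the block's position against the jaws.

```bash
python3 - <<'E'
from h import *
o=ctrl.get_obs();K,E=ext("wrist",o);print(o["opening"])
T=E@np.linalg.inv(ctrl.calibration("wrist")["hand_eye"])
for x in(-42,0,42):
  for y in(-12.5,12.5):
    for z in (.0,.025):
      p=T[:3,3]+T[:3,:3]@np.array([x,y,0])/1000;p[2]=z;print(x,y,z,proj(K,E,p).round(0))
for x,y,z in [(9.5,-7.5,22),(9.5,-12.5,22),(-9.5,-12.5,22),(9.5,-7.5,3),(9.5,-7.5,-10)]:
  print("pad",x,y,z,proj(K,E,(T@[x/1e3,y/1e3,z/1e3,1])[:3]).round(0))
for uv in((296,222),(342,222)):
  for z in(.025,.012): print(uv,z,world2tool(o,ray(K,E,uv,z)-o["tool_pos"]).round(1))
E
```

```text
0.014979141147552015
-42 -12.5 0.0 [300. 340.]
-42 -12.5 0.025 [298. 365.]
-42 12.5 0.0 [339. 340.]
-42 12.5 0.025 [342. 365.]
0 -12.5 0.0 [299. 280.]
0 -12.5 0.025 [296. 299.]
0 12.5 0.0 [340. 280.]
0 12.5 0.025 [343. 299.]
42 -12.5 0.0 [297. 212.]
42 -12.5 0.025 [294. 223.]
42 12.5 0.0 [342. 212.]
42 12.5 0.025 [345. 222.]
pad 9.5 -7.5 22 [307. 268.]
pad 9.5 -12.5 22 [298. 268.]
pad -9.5 -12.5 22 [299. 298.]
pad 9.5 -7.5 3 [305. 282.]
pad 9.5 -7.5 -10 [304. 293.]
(296, 222) 0.025 [ 42.3 -11.7   2. ]
(296, 222) 0.012 [ 39.  -12.6  15. ]
(342, 222) 0.025 [42.2 11.2  2. ]
(342, 222) 0.012 [39. 12. 15.]
```

Request:
{"fn": "apply_moves", "kwargs": {
  "targets": [
    {"travel":[0,0,0],"roll":0,"jaw":0},
    {"travel":[0,0,0],"roll":0,"jaw":0},
    {"travel":[0,0,0],"roll":0,"jaw":0}
  ]
}}

```text
clock: 6.25
tool_pos: [0.4749, -0.3077, 0.0269]
orientation: [180.0, 0.0, -71.1]
force: [0.3, -0.2, 0.7]
opening: 0.0012
gripper_force: 0.0
```

```bash
python3 - <<'E'
from h import *
im=ctrl.snapshot("wrist")[150:430,200:440]
s=ctrl.snapshot("scene")[230:350,320:470]
a=cv2.resize(im,(480,560));b=cv2.resize(s,(320,256),interpolation=cv2.INTER_CUBIC)
c=np.zeros((560,800,3),np.uint8);c[:,:480]=a;c[:256,480:]=b
cv2.imwrite("pics/w4.png",c[:,:,::-1])
E
```

```text
(no output)
```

View pics/w4.png

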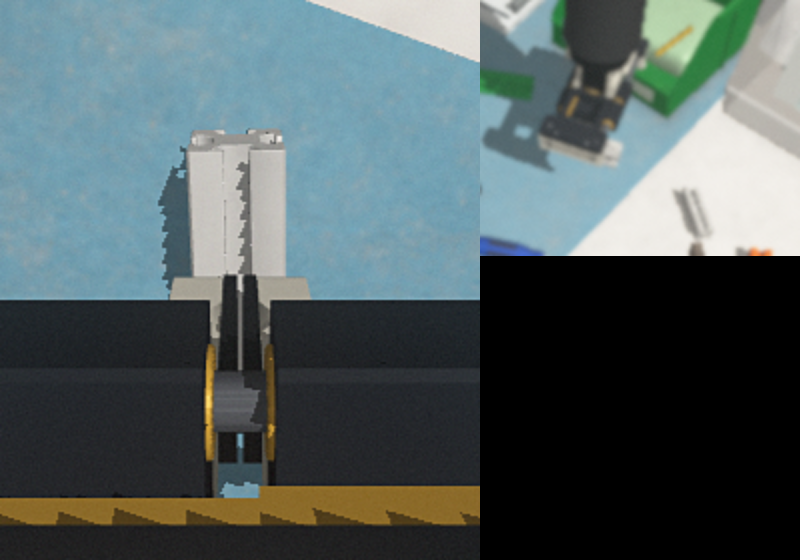

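The fingers closed to nothing. Reading the pads in w1 and w3 (inner tip edge at column 235 with 87 mm open, column 305 with 15 mm open), they lie 170–175 mm from the camera. That puts the tips at tool z ≈ -2 mm instead of the stated +22, so they closed just above the block's 25 mm top. I'll reopen and go about 22 mm lower, in small steps, watching the force.

Request:
{"fn": "apply_moves", "kwargs": {
  "targets": [
    {"travel":[0,0,-3],"roll":0,"jaw":60},
    {"travel":[0,0,0],"roll":0,"jaw":60},
    {"travel":[0,0,0],"roll":0,"jaw":60},
    {"travel":[0,0,0],"roll":0,"jaw":60},
    {"travel":[0,0,0],"roll":0,"jaw":60},
    {"travel":[0,0,0],"roll":0,"jaw":60},
    {"travel":[0,0,8],"roll":0,"jaw":60},
    {"travel":[0,0,6],"roll":0,"jaw":60},
    {"travel":[0,0,5],"roll":0,"jaw":60}
  ]
}}

```text
clock: 7.25
tool_pos: [0.4745, -0.3075, 0.01]
orientation: [180.0, 0.0, -71.1]
force: [0.8, 0.8, 0.1]
opening: 0.0592
gripper_force: 0.0
```

Request:
{"fn": "apply_moves", "kwargs": {
  "targets": [
    {"travel":[0,0,2],"roll":0,"jaw":60},
    {"travel":[0,0,0],"roll":0,"jaw":60}
  ]
}}

```text
clock: 7.45
tool_pos: [0.4746, -0.3076, 0.0083]
orientation: [179.9, 0.0, -71.1]
force: [0.2, 0.2, 0.2]
opening: 0.0603
gripper_force: 0.0
```

Request:
{"fn": "apply_moves", "kwargs": {
  "targets": [
    {"travel":[0,0,2],"roll":0,"jaw":60},
    {"travel":[0,0,0],"roll":0,"jaw":60}
  ]
}}

```text
clock: 7.65
tool_pos: [0.4749, -0.3077, 0.0069]
orientation: [-180.0, -0.0, -71.1]
force: [-0.4, -0.1, -0.6]
opening: 0.0597
gripper_force: 0.0
```

Request:
{"fn": "apply_moves", "kwargs": {
  "targets": [
    {"travel":[0,0,1],"roll":0,"jaw":10},
    {"travel":[0,0,0],"roll":0,"jaw":10},
    {"travel":[0,0,0],"roll":0,"jaw":10},
    {"travel":[0,0,0],"roll":0,"jaw":10},
    {"travel":[0,0,0],"roll":0,"jaw":10},
    {"travel":[0,0,0],"roll":0,"jaw":10},
    {"travel":[0,0,0],"roll":0,"jaw":10}
  ]
}}

```text
clock: 8.35
tool_pos: [0.475, -0.3077, 0.0061]
orientation: [-180.0, -0.0, -71.1]
force: [0.1, 1.6, 1.3]
opening: 0.0248
gripper_force: 29.9
```

Gripped at 24.8 mm with 30 N. The block's underside is 6 mm below the TCP. I'll lift it and carry it to behind the chips.

Request:
{"fn": "apply_moves", "kwargs": {
  "targets": [
    {"travel":[0,0,-15],"roll":0,"jaw":10},
    {"travel":[0,0,-30],"roll":0,"jaw":10},
    {"travel":[0,0,-40],"roll":0,"jaw":10},
    {"travel":[0,0,-40],"roll":0,"jaw":10},
    {"travel":[0,0,-20],"roll":7.15,"jaw":10},
    {"travel":[0,0,0],"roll":7.15,"jaw":10},
    {"travel":[-43.1,0,0],"roll":0,"jaw":10},
    {"travel":[-43.1,0,0],"roll":0,"jaw":10},
    {"travel":[-43.1,0,0],"roll":0,"jaw":10},
    {"travel":[-43.1,0,0],"roll":0,"jaw":10}
  ]
}}

```text
clock: 9.35
tool_pos: [0.4605, -0.1345, 0.1509]
orientation: [-180.0, 0.0, -85.4]
force: [2.0, 0.4, -0.1]
opening: 0.0246
gripper_force: 29.9
```

Request:
{"fn": "apply_moves", "kwargs": {
  "targets": [
    {"travel":[-43.1,0,0],"roll":0,"jaw":10},
    {"travel":[-43.1,0,0],"roll":0,"jaw":10},
    {"travel":[-43.1,0,0],"roll":0,"jaw":10},
    {"travel":[0,-46,0],"roll":0,"jaw":10},
    {"travel":[0,-46,0],"roll":0,"jaw":10},
    {"travel":[0,-46,0],"roll":0,"jaw":10},
    {"travel":[0,-46,0],"roll":0,"jaw":10},
    {"travel":[0,-46,0],"roll":0,"jaw":10},
    {"travel":[0,0,0],"roll":0,"jaw":10},
    {"travel":[0,0,0],"roll":0,"jaw":10}
  ]
}}

```text
clock: 10.35
tool_pos: [0.6799, 0.0114, 0.149]
orientation: [179.8, -0.0, -85.4]
force: [-1.0, -0.8, -1.2]
opening: 0.0245
gripper_force: 29.9
```

Request:
{"fn": "apply_moves", "kwargs": {
  "targets": [
    {"travel":[0,0,40],"roll":0,"jaw":10},
    {"travel":[0,0,40],"roll":0,"jaw":10},
    {"travel":[0,0,25],"roll":0,"jaw":10},
    {"travel":[0,0,10],"roll":0,"jaw":10},
    {"travel":[0,0,2],"roll":0,"jaw":10},
    {"travel":[0,0,0],"roll":0,"jaw":10}
  ]
}}

```text
clock: 10.95
tool_pos: [0.6805, 0.0117, 0.0354]
orientation: [-179.9, 0.0, -85.4]
force: [-0.4, 0.4, -1.1]
opening: 0.0243
gripper_force: 29.9
```

Request:
{"fn": "apply_moves", "kwargs": {
  "targets": [
    {"travel":[0,0,1.5],"roll":0,"jaw":10},
    {"travel":[0,0,0],"roll":0,"jaw":10},
    {"travel":[0,0,0],"roll":0,"jaw":10}
  ]
}}

```text
clock: 11.25
tool_pos: [0.6804, 0.0117, 0.0335]
orientation: [-179.9, 0.0, -85.4]
force: [0.2, 0.9, -1.0]
opening: 0.0247
gripper_force: 29.9
```

Request:
{"fn": "apply_moves", "kwargs": {
  "targets": [
    {"travel":[0,0,2],"roll":0,"jaw":10},
    {"travel":[0,0,0],"roll":0,"jaw":10},
    {"travel":[0,0,1.5],"roll":0,"jaw":10},
    {"travel":[0,0,0],"roll":0,"jaw":10},
    {"travel":[0,0,0],"roll":0,"jaw":10}
  ]
}}

```text
clock: 11.75
tool_pos: [0.6799, 0.0115, 0.0288]
orientation: [180.0, -0.0, -85.4]
force: [0.2, 0.6, -0.9]
opening: 0.0247
gripper_force: 29.9
```

Request:
{"fn": "apply_moves", "kwargs": {
  "targets": [
    {"travel":[0,8,0],"roll":0,"jaw":10},
    {"travel":[0,8,0],"roll":0,"jaw":10},
    {"travel":[0,8,0],"roll":0,"jaw":10},
    {"travel":[0,8,0],"roll":0,"jaw":10},
    {"travel":[0,8,0],"roll":0,"jaw":10},
    {"travel":[0,8,0],"roll":0,"jaw":10},
    {"travel":[0,8,0],"roll":0,"jaw":10},
    {"travel":[0,8,0],"roll":0,"jaw":10},
    {"travel":[0,8,0],"roll":0,"jaw":10},
    {"travel":[0,8,0],"roll":0,"jaw":10}
  ]
}}

```text
clock: 12.75
tool_pos: [0.5996, 0.0051, 0.029]
orientation: [-180.0, 0.0, -85.4]
force: [0.7, 0.9, -0.8]
opening: 0.0251
gripper_force: 29.9
```

Request:
{"fn": "apply_moves", "kwargs": {
  "targets": [
    {"travel":[0,8,0],"roll":0,"jaw":10},
    {"travel":[0,8,0],"roll":0,"jaw":10},
    {"travel":[0,8,0],"roll":0,"jaw":10},
    {"travel":[0,8,0],"roll":0,"jaw":10},
    {"travel":[0,8,0],"roll":0,"jaw":10},
    {"travel":[0,8,0],"roll":0,"jaw":10},
    {"travel":[0,8,0],"roll":0,"jaw":10},
    {"travel":[0,8,0],"roll":0,"jaw":10},
    {"travel":[0,0,0],"roll":0,"jaw":10},
    {"travel":[0,0,0],"roll":0,"jaw":10}
  ]
}}

```text
clock: 13.75
tool_pos: [0.5366, 0.0001, 0.0292]
orientation: [-180.0, 0.0, -85.4]
force: [1.1, -0.5, -0.9]
opening: 0.0244
gripper_force: 29.9
```

Request:
{"fn": "apply_moves", "kwargs": {
  "targets": [
    {"travel":[0,0,-40],"roll":0,"jaw":10},
    {"travel":[0,0,-40],"roll":0,"jaw":10},
    {"travel":[0,0,-40],"roll":0,"jaw":10},
    {"travel":[0,0,-40],"roll":0,"jaw":10},
    {"travel":[0,0,-40],"roll":0,"jaw":10},
    {"travel":[0,0,0],"roll":0,"jaw":10}
  ]
}}

```text
clock: 14.35
tool_pos: [0.5399, 0.0004, 0.2353]
orientation: [-179.4, 0.1, -85.4]
force: [0.0, 0.4, -1.1]
opening: 0.0245
gripper_force: 29.9
```

```bash
python3 - <<'E'
from h import *
o=ctrl.get_obs();print(o["clock"],o["tool_pos"].round(3))
ims={n:ctrl.snapshot(n) for n in("wrist","scene","side")}
for n,im in ims.items():
    K,E=ext(n,o);cv2.imwrite(f"pics/c_{n}.png",im[:,:,::-1])
    m=mask(im,(10,80,100),(32,255,255))
    for c in cv2.findContours(m,0,2)[0]:
        if cv2.contourArea(c)>(20 if n=="wrist" else 3):
            r=cv2.minAreaRect(c);p=ray(K,E,r[0],.006)
            if .4<p[0]<.85 and -.15<p[1]<.25: print(n,np.round(r[0]),np.round(r[1],1),p.round(3))
K,E=ext("wrist",o)
for n in("wrist","scene"):
    K,E=ext(n,o);print(n,[proj(K,E,p).round(0).tolist() for p in([.62,.0,.022],[.55,.0,0],[.69,.0,.022])])
c=np.zeros((480,800,3),np.uint8);c[:,:480]=ims["wrist"][:,80:560];c[:240,480:]=cv2.resize(ims["scene"][160:280,230:390],(320,240))
c[240:,480:]=cv2.resize(ims["side"][220:340,220:380],(320,240));cv2.imwrite("pics/c.png",c[:,:,::-1])
E
```

```text
14.35 [0.54  0.    0.235]
wrist [382. 354.] [ 5. 49.] [0.442 0.191 0.006]
wrist [258. 350.] [ 8.5 57.1] [0.609 0.199 0.006]
wrist [328. 214.] [11. 11.] [0.532 0.005 0.006]
wrist [330. 185.] [10. 13.] [ 0.532 -0.029  0.006]
scene [312. 242.] [2. 3.] [ 0.532 -0.035  0.006]
scene [304. 237.] [2. 3.] [ 0.532 -0.001  0.006]
scene [298. 234.] [3. 3.] [0.525 0.024 0.006]
side [306. 268.] [7. 4.] [0.53  0.022 0.006]
side [310. 260.] [2.8 2.1] [ 0.533 -0.024  0.006]
wrist [[251.0, 207.0], [313.0, 208.0], [188.0, 202.0]]
scene [[323.0, 219.0], [308.0, 235.0], [337.0, 209.0]]
```

View pics/c.png

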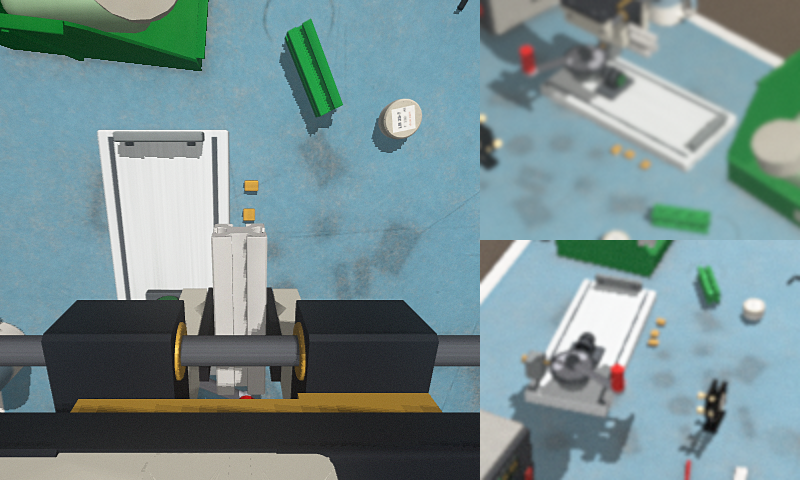

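The picture shows a clear bed and three chips on the bench in front of it. Two are at wrist (331,185) and (328,214), and the scene view gives the third, so they lie at about x 0.53 and y -0.03, 0 and 0.02. I'll set the block down at about (0.45, 0.03).

Request:
{"fn": "apply_moves", "kwargs": {
  "targets": [
    {"travel":[-18,42,0],"roll":0,"jaw":10},
    {"travel":[-19,42,0],"roll":0,"jaw":10},
    {"travel":[0,0,45],"roll":0,"jaw":10},
    {"travel":[0,0,45],"roll":0,"jaw":10},
    {"travel":[0,0,45],"roll":0,"jaw":10},
    {"travel":[0,0,40],"roll":0,"jaw":10},
    {"travel":[0,0,25],"roll":0,"jaw":10},
    {"travel":[0,0,14],"roll":0,"jaw":10},
    {"travel":[0,0,0],"roll":0,"jaw":10},
    {"travel":[0,0,0],"roll":0,"jaw":10}
  ]
}}

```text
clock: 15.5
tool_pos: [0.4492, 0.0297, 0.0144]
orientation: [179.9, -0.1, -85.4]
force: [0.6, 0.5, -0.5]
opening: 0.0246
gripper_force: 29.9
```

Request:
{"fn": "apply_moves", "kwargs": {
  "targets": [
    {"travel":[0,0,5],"roll":0,"jaw":10},
    {"travel":[0,0,2],"roll":0,"jaw":10},
    {"travel":[0,0,0],"roll":0,"jaw":10},
    {"travel":[0,0,0],"roll":0,"jaw":10}
  ]
}}

```text
clock: 15.9
tool_pos: [0.4499, 0.0302, 0.0084]
orientation: [-180.0, 0.0, -85.4]
force: [0.3, -0.5, -1.0]
opening: 0.0252
gripper_force: 29.9
```

Request:
{"fn": "apply_moves", "kwargs": {
  "targets": [
    {"travel":[0,0,2],"roll":0,"jaw":10},
    {"travel":[0,0,0],"roll":0,"jaw":10},
    {"travel":[0,0,0],"roll":0,"jaw":50},
    {"travel":[0,0,0],"roll":0,"jaw":50},
    {"travel":[0,0,0],"roll":0,"jaw":50},
    {"travel":[0,0,0],"roll":0,"jaw":50},
    {"travel":[0,0,0],"roll":0,"jaw":50},
    {"travel":[0,0,0],"roll":0,"jaw":50}
  ]
}}

```text
clock: 16.7
tool_pos: [0.4497, 0.0301, 0.006]
orientation: [-180.0, 0.0, -85.4]
force: [-0.3, -0.5, -0.1]
opening: 0.0498
gripper_force: 0.0
```

Request:
{"fn": "apply_moves", "kwargs": {
  "targets": [
    {"travel":[0,0,-20],"roll":0,"jaw":50},
    {"travel":[0,0,-40],"roll":0,"jaw":50},
    {"travel":[0,0,-45],"roll":0,"jaw":50},
    {"travel":[0,0,-45],"roll":0,"jaw":50},
    {"travel":[0,0,-45],"roll":0,"jaw":60},
    {"travel":[0,0,-49],"roll":0,"jaw":60},
    {"travel":[-45,-20.6,0],"roll":0,"jaw":60},
    {"travel":[-45,-20.6,0],"roll":0,"jaw":60},
    {"travel":[-45,-20.6,0],"roll":0,"jaw":60},
    {"travel":[-44,-20.6,0],"roll":0,"jaw":60}
  ]
}}

```text
clock: 17.7
tool_pos: [0.5177, 0.217, 0.2503]
orientation: [-180.0, 0.0, -85.4]
force: [1.0, -0.3, 0.7]
opening: 0.0601
gripper_force: 0.0
```

Request:
{"fn": "apply_moves", "kwargs": {
  "targets": [
    {"travel":[0,0,0],"roll":-8.1,"jaw":60},
    {"travel":[0,0,0],"roll":-8.1,"jaw":60},
    {"travel":[0,0,0],"roll":-8.1,"jaw":60},
    {"travel":[0,0,0],"roll":-8.1,"jaw":60},
    {"travel":[0,0,0],"roll":-8.1,"jaw":60},
    {"travel":[0,0,0],"roll":-8.1,"jaw":60},
    {"travel":[0,0,0],"roll":-8.1,"jaw":60},
    {"travel":[0,0,0],"roll":-8.1,"jaw":60},
    {"travel":[0,0,0],"roll":0,"jaw":60},
    {"travel":[0,0,0],"roll":0,"jaw":60}
  ]
}}

```text
clock: 18.7
tool_pos: [0.5174, 0.2151, 0.2499]
orientation: [180.0, 0.0, -20.8]
force: [-0.0, 0.2, 0.4]
opening: 0.0597
gripper_force: 0.0
```

```bash
python3 - <<'E'
from h import *
o=ctrl.get_obs();print(o["clock"],o["tool_pos"].round(4),o["orientation"].round(2),o["joint_pos"].round(0))
im=ctrl.snapshot("wrist");cv2.imwrite("pics/w5.png",im[:,:,::-1]);K,E=ext("wrist",o)
m=mask(im,(0,150,80),(7,255,255))|mask(im,(173,150,80),(179,255,255))
for c in cv2.findContours(m,0,2)[0]:
    if cv2.contourArea(c)>50:
        (u,v),r=cv2.minEnclosingCircle(c);print(cv2.boundingRect(c),u,v,r,ray(K,E,(u,v),.092).round(4))
print("expected knob",proj(K,E,[.518,.215,.114]),proj(K,E,[.518,.215,.07]),"r",11*340/.3/1000)
E
```

```text
18.7 [0.5174 0.2151 0.2499] [ 1.7999e+02  1.0000e-02 -2.0840e+01] [ 43.   9. -12.  -0. -70.  27.]
(281, 312, 40, 23) 300.5 324.5 21.691110610961914 [0.4229 0.273  0.092 ]
(51, 258, 15, 10) 58.0 262.0 7.071167945861816 [0.5757 0.474  0.092 ]
(307, 212, 23, 32) 317.5 227.5 15.572511672973633 [0.5163 0.2177 0.092 ]
expected knob [319.4687004  230.99135376] [319.50080053 219.63201364] r 12.466666666666669
```

View pics/w5.png

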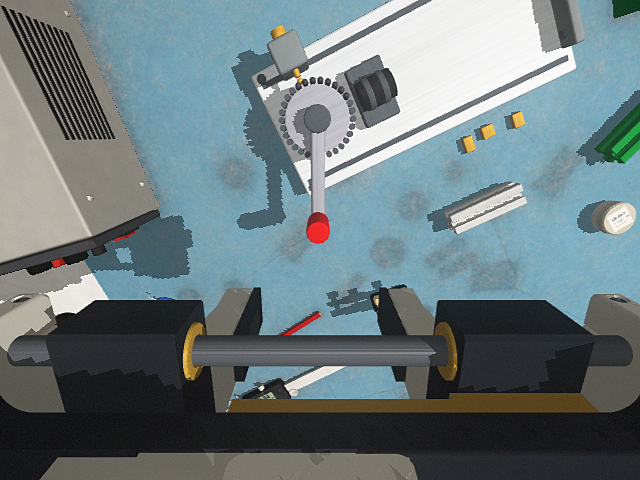

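The wrist view shows the red knob top at (318,232), in line with its hub at (316,118), so the lever is still at its stop. The block lies at (487,207) and the chips around (488,131). The knob is within 2 mm of the TCP axis, so I'll go down and grip it.

Request:
{"fn": "apply_moves", "kwargs": {
  "targets": [
    {"travel":[0,-1.3,45],"roll":0,"jaw":60},
    {"travel":[0,0,45],"roll":0,"jaw":60},
    {"travel":[0,0,40],"roll":0,"jaw":60},
    {"travel":[0,0,25],"roll":0,"jaw":60},
    {"travel":[0,0,15],"roll":0,"jaw":60},
    {"travel":[0,0,0],"roll":0,"jaw":60},
    {"travel":[0,0,0],"roll":0,"jaw":60}
  ]
}}

```text
clock: 19.45
tool_pos: [0.5182, 0.2165, 0.0803]
orientation: [180.0, -0.0, -20.7]
force: [0.3, 0.2, 0.7]
opening: 0.0599
gripper_force: 0.0
```

Request:
{"fn": "apply_moves", "kwargs": {
  "targets": [
    {"travel":[0,0,0],"roll":0,"jaw":10},
    {"travel":[0,0,0],"roll":0,"jaw":10},
    {"travel":[0,0,0],"roll":0,"jaw":10},
    {"travel":[0,0,0],"roll":0,"jaw":10},
    {"travel":[0,0,0],"roll":0,"jaw":10},
    {"travel":[0,0,0],"roll":0,"jaw":10},
    {"travel":[0,0,0],"roll":0,"jaw":10}
  ]
}}

```text
clock: 20.15
tool_pos: [0.5181, 0.2167, 0.0802]
orientation: [-180.0, -0.0, -20.6]
force: [-1.7, 1.7, 2.3]
opening: 0.0215
gripper_force: 30.0
```

Gripped at 21.5 mm. I'll swing the lever in 4° steps, reading the force after each one.

Request:
{"fn": "apply_moves", "kwargs": {
  "targets": [
    {"travel":[0.06,3.5,0],"roll":-2,"jaw":10},
    {"travel":[0.06,3.5,0],"roll":-2,"jaw":10}
  ]
}}

```text
clock: 20.35
tool_pos: [0.5162, 0.2107, 0.0802]
orientation: [-179.9, -0.0, -16.5]
force: [-1.3, 4.2, 1.4]
opening: 0.0214
gripper_force: 30.0
```

Request:
{"fn": "apply_moves", "kwargs": {
  "targets": [
    {"travel":[0.06,3.5,0],"roll":-2,"jaw":10},
    {"travel":[0.06,3.5,0],"roll":-2,"jaw":10}
  ]
}}

```text
clock: 20.55
tool_pos: [0.5143, 0.2037, 0.0802]
orientation: [-179.9, -0.0, -12.5]
force: [-0.2, 3.2, 0.2]
opening: 0.0212
gripper_force: 30.0
```

Request:
{"fn": "apply_moves", "kwargs": {
  "targets": [
    {"travel":[0.06,3.5,0],"roll":-2,"jaw":10},
    {"travel":[0.06,3.5,0],"roll":-2,"jaw":10}
  ]
}}

```text
clock: 20.75
tool_pos: [0.513, 0.1967, 0.0802]
orientation: [-179.9, -0.0, -8.5]
force: [-0.9, 5.8, 0.7]
opening: 0.0212
gripper_force: 30.0
```

Request:
{"fn": "apply_moves", "kwargs": {
  "targets": [
    {"travel":[0.06,3.5,0],"roll":-2,"jaw":10},
    {"travel":[0.06,3.5,0],"roll":-2,"jaw":10}
  ]
}}

```text
clock: 20.95
tool_pos: [0.5123, 0.1902, 0.0802]
orientation: [-179.9, -0.1, -4.5]
force: [-1.0, 4.9, 0.3]
opening: 0.0215
gripper_force: 30.0
```

Request:
{"fn": "apply_moves", "kwargs": {
  "targets": [
    {"travel":[0.06,3.5,0],"roll":-2,"jaw":10},
    {"travel":[0.06,3.5,0],"roll":-2,"jaw":10}
  ]
}}

```text
clock: 21.15
tool_pos: [0.512, 0.183, 0.0802]
orientation: [-179.9, -0.1, -0.5]
force: [-1.3, 4.8, 0.2]
opening: 0.0212
gripper_force: 30.0
```

Request:
{"fn": "apply_moves", "kwargs": {
  "targets": [
    {"travel":[0.06,3.5,0],"roll":-2,"jaw":10},
    {"travel":[0.06,3.5,0],"roll":-2,"jaw":10}
  ]
}}

```text
clock: 21.35
tool_pos: [0.5122, 0.176, 0.0802]
orientation: [-179.9, -0.1, 3.5]
force: [-2.5, 5.1, 0.4]
opening: 0.0214
gripper_force: 30.0
```

Request:
{"fn": "apply_moves", "kwargs": {
  "targets": [
    {"travel":[0.06,3.5,0],"roll":-2,"jaw":10},
    {"travel":[0.06,3.5,0],"roll":-2,"jaw":10}
  ]
}}

```text
clock: 21.55
tool_pos: [0.5128, 0.1694, 0.0802]
orientation: [-179.9, -0.1, 7.5]
force: [0.9, 6.2, -0.7]
opening: 0.0213
gripper_force: 30.0
```

Request:
{"fn": "apply_moves", "kwargs": {
  "targets": [
    {"travel":[0.06,3.5,0],"roll":-2,"jaw":10},
    {"travel":[0.06,3.5,0],"roll":-2,"jaw":10}
  ]
}}

```text
clock: 21.75
tool_pos: [0.514, 0.1623, 0.0802]
orientation: [-179.9, -0.1, 11.5]
force: [0.7, 5.4, -2.0]
opening: 0.0213
gripper_force: 30.0
```

Request:
{"fn": "apply_moves", "kwargs": {
  "targets": [
    {"travel":[0.06,3.5,0],"roll":-2,"jaw":10},
    {"travel":[0,0,0],"roll":0,"jaw":10}
  ]
}}

```text
clock: 21.95
tool_pos: [0.5149, 0.1586, 0.0802]
orientation: [-179.9, -0.1, 13.4]
force: [-0.4, 5.9, 0.7]
opening: 0.0211
gripper_force: 30.0
```

Request:
{"fn": "apply_moves", "kwargs": {
  "targets": [
    {"travel":[0.06,3.5,0],"roll":-2,"jaw":10},
    {"travel":[0,0,0],"roll":0,"jaw":10},
    {"travel":[0,0,0],"roll":0,"jaw":10}
  ]
}}

```text
clock: 22.25
tool_pos: [0.5156, 0.1556, 0.0802]
orientation: [-179.9, -0.1, 15.3]
force: [-0.9, 6.1, -0.4]
opening: 0.0215
gripper_force: 30.0
```

Request:
{"fn": "apply_moves", "kwargs": {
  "targets": [
    {"travel":[0.01,1.0,0],"roll":-0.6,"jaw":10},
    {"travel":[0,0,0],"roll":0,"jaw":10},
    {"travel":[0,0,0],"roll":0,"jaw":10}
  ]
}}

```text
clock: 22.55
tool_pos: [0.5159, 0.1548, 0.0802]
orientation: [-179.9, -0.1, 15.9]
force: [-1.6, 6.3, 1.2]
opening: 0.0214
gripper_force: 30.0
```

```bash
python3 - <<'E'
from h import *
o=ctrl.get_obs();p=o["tool_pos"];print(o["clock"],p.round(4),o["force"].round(1),o["qvel"].round(2),o["gripper_force"])
a=np.array([.5181,.2167]);v=np.array([.6117,.1815])
f=lambda q:np.degrees(np.arctan2(*(q-v)[::-1]))%360
print("lever deg",f(p[:2])-f(a),"ori",o["orientation"])
K,E=ext("scene");im=ctrl.snapshot("scene")
c=np.zeros((480,800,3),np.uint8);c[:]=cv2.resize(im[170:290,230:430],(800,480));cv2.imwrite("pics/f.png",c[:,:,::-1])
E
```

```text
22.55 [0.5159 0.1548 0.0802] [-1.6  6.3  1.2] [ 0.04 -0.07 -0.09 -0.01  0.23 -0.04] 29.999707639217377
lever deg 36.17023292971709 ori [-1.79923447e+02 -9.24699711e-02  1.59482372e+01]
```

The lever is at 36.2° (0.63 rad), in the middle of the third click's band, and held with a steady push. Handing in.

```bash
python3 -c "
from plant import ctrl
print(ctrl.close_job())"
```

```text
the job is handed in; nothing more can be done
None
```

I handed the job in with all three chips swept onto the bench, the block released there, and the knob still gripped at the third click (about 36.2°, measured from the hand's position because the force noise hid the single clicks); the fingertips sit about 24 mm shorter than stated, so the first grasp closed on air and I re-gripped lower.

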